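# Load a painted bracket and hold the carrier up level

## Robot

A 6-joint arm with a two-finger parallel gripper is mounted at the origin on a cart in front of the work surface, level with it; the furniture and walls round the work are solid. World frame = base frame: x ahead of the robot, y to its left, z up, the work surface at z = 0. Lengths are in m, angles in rad, forces in N, time in s.
With the tool pointing down it reaches from about 0.375 to 0.825 m from the base axis. Payload 5.5 kg.
Tool frame: the origin (TCP) lies at the centre of the arm's flange, where the gripper is bolted on; the fingertips stand 173 mm ahead of it and the grasp point (between the pads) lies 155 mm ahead of it; z points along the fingers, y is the line along which they close (so a half turn about z gives the same grasp; the last joint's range is limited). The gripper opens to 85 mm and grips with 20 to 120 N. Pads are 22 mm wide; open, the fingers measure 114 mm over their backs; the gripper's body (76 mm by 85 mm) begins 54 mm behind the grasp point. The pads swing forward as they close: fully open they stand 13 mm farther back than shut.
Start: joints at [1.219, 0.314, -0.047, 1.21, 0, 1.571], TCP at [0.207, 0.563, 0.405] pointing down, gripper open.
Joint ranges: [-2.67, 2.67], [-0.69, 1.73], [-1.03, 1.25], [-2.08, 2.16], [-1.42, 1.45], [-3.14, 3.14]. Speed limits (rad/s): [2.39, 2.39, 3.01, 3.14, 3.14, 3.14].

## Interface

Orientations are given as a 3x3 rotation matrix whose columns are the frame's x, y, z axes.
In Python, from bench import movep, move_straight, move_joints, open_jaws, close, pause, ik, sense, camera, Unreachable, sign_off gives the robot as it stands. Calls block until the motion is done:
- movep(position, orientation): joint-space move of the TCP to a pose.
- move_straight(position, frame=None, v=0.15, max_force=None): straight line of the TCP; frame=None keeps the orientation; v is the mean speed in m/s. With max_force (N) it stops when the force on the tool has changed by that much, and returns True; else False.
- move_joints(angles): joint-space move.
- open_jaws() and close(): open the fingers fully, or close them until they stop; the grip force is fixed at half the most.
- pause(seconds).
- ik(position, orientation): joint angles nearest the present ones, or None.
- sense(): the state.
- camera(name): name is "side" or "top"; returns a dict with "pixels" (384x512x3 uint8, blue, green, red), "intrinsics" (3x3 intrinsics, pixels), "camera_from_world" (4x4, takes a point from world to camera coordinates). Camera axes: x right, y down, z forward; pixel columns grow to the right and rows downward; lengths in m; the calibration is good to about 2 mm. A picture is of the moment at which its call begins. There is no depth.
A pose or a line that the arm cannot do raises Unreachable and nothing moves.
- sign_off(): hands the job in; it is judged then, once.
The state is a dict: "time": time; "joints": joint angles; "joint_velocities": joint speeds; "tau": joint torques, N m; "tool_pos": TCP position; "tool_rot": TCP orientation; "ft_force": force on the tool from outside, world axes, zero at the start; "torque": the same for the moment, N m; "finger_gap": opening from 0.0 (shut) to 1.0 (fully open); "finger_force": force on a finger pad.
Only numpy, scipy, OpenCV 4.12 (cv2) and the standard library are available. Lean on these libraries where they do the work, as an engineer would, in place of code of your own. Each camera call takes 0.05 s, during which the arm holds its last target. There are 200 camera calls.

## Task

Slide the black bracket that lies on the plywood spraying stand straight across onto the empty half of the aluminium carrier beside it, pushing it along without lifting it. Then take the carrier by its orange handle bar, lift it with both brackets aboard 10 to 20 cm clear of the table, keeping it level all the way, and finish while still holding it there, steady and level, as for a look at the underside. Leave the spray cans, tin cup and masking tape where they stand.

Things in the scene. Friction and masses are not known exactly. Their poses are not given: they have to be found in the camera images.
- stand: Spraying stand, fixed: plywood board 150 x 150 mm on two battens, top 30 mm above the table. Origin: centre of its underside, on the table. Its x axis is the direction of sliding, toward the carrier; z up.
- bracket_center (a point): Centre, 13 mm above its underside, of the loose black sheet-steel bracket on the stand, 48 x 87 x 29 mm, 85 g. Base flange 42 x 84 mm, 2 mm thick. Along one long edge, on its +x side, stands a plate 74 mm long (along y), 2 mm thick, 28 mm high, outer face 18 mm from the centre at the foot, 23 at the top; a web 14 mm high backs it. At the start +x points away from the carrier, within 0.35 rad.
- carrier_handle (a point): Centre of the orange handle bar: 14 mm thick (x), 126 long (y), 24 high, on end posts, 133 mm above the underside of the carrier, a loose aluminium tray 220 (x) by 134 mm (y), 0.36 kg. Its deck is 28 mm above its underside, 2 mm below the stand's top. Lips 8 mm high at y = +-65 mm; an 8 mm rib under the bar; open ends. It stands 3 to 9 mm from the stand; x points away from it.
- empty_bay (a point): Middle of the empty half of the carrier, on its deck (60 mm from the handle along the carrier's -x, the half next to the stand). Axes as the carrier's. The deck of this half is 107 mm long and 126 mm wide; the bracket's centre belongs here.
- full_bay (a point): Middle of the other half of the carrier, on its deck (60 mm from the handle along +x), where a second like bracket already sits. Axes as the carrier's.
- loaded_center (a point): Centre, 13 mm above its underside, of that second black bracket, same size and weight. It stays in its half; it balances the load.
- black_center (a point): Black spray can with black cap, 67 mm across, 200 mm tall: centre, 100 mm up. Leave alone.
- red_center (a point): Red spray can, 67 mm across, 189 mm tall: centre, 90 mm up. Leave alone.
- cup_center (a point): Tin cup, 76 mm across, 61 mm tall: centre, 30 mm up. Leave alone.
- tape_center (a point): Roll of masking tape lying flat, 113 mm across, 24 mm high: centre. Leave alone.

How it is judged:
On the way:
1. the loose bracket rests in the empty half of the carrier, carrier still on the table (x of bracket_center in the frame of empty_bay between -0.028 and 0.028 m and y of bracket_center in the frame of empty_bay between -0.02 and 0.02 m and z of bracket_center in the frame of empty_bay below 0.019 m and height (world z) of carrier_handle below 0.143 m), for 0.2 s.
At the end, for the whole second after the job is handed in: The carrier is held by the fingers alone, its underside 85 to 215 mm above the table, level within 0.10 rad and still, with each bracket lying flat on the deck in its own half (centre within 28 mm along and 20 mm across of the middle of the half), neither bracket touched by the fingers (x of bracket_center in the frame of empty_bay between -0.028 and 0.028 m and y of bracket_center in the frame of empty_bay between -0.02 and 0.02 m and z of bracket_center in the frame of empty_bay below 0.019 m and x of loaded_center in the frame of full_bay between -0.028 and 0.028 m and y of loaded_center in the frame of full_bay between -0.02 and 0.02 m and z of loaded_center in the frame of full_bay below 0.019 m and height (world z) of carrier_handle between 0.218 and 0.348 m and angle between carrier_handle's own z axis and vertical below 0.1 rad and linear speed of carrier below 0.03 m/s and angular speed of carrier below 0.15 rad/s and contact force between the fingers and carrier above 2 N and contact force between each of the arm, the fingers and loose_bracket below 0.1 N and contact force between the fingers and loaded_bracket below 0.1 N and contact force between each of stand, black_can, red_can, tin_cup, tape and carrier below 0.05 N); the arm keeps its last pose, push and grip.
It fails at once if the loose bracket is lifted (more than 15 mm) above the stand's top or the deck (z of bracket_center in the frame of empty_bay above 0.032 m).
It fails at once if the carrier is tilted by more than 0.25 rad (angle between carrier_handle's own z axis and vertical above 0.25 rad).
It fails at once if a spray can, the tin cup or the tape is moved by more than 30 mm (distance of any of black_center, red_center, cup_center, tape_center from where it was at the start of the episode above 0.03 m).
It also fails if it takes over 51 s, if anything falls off the work surface, if the arm or the gripper's body presses on something with over 40 N, if the wrist force passes 120 N, or if a joint passes its speed limit or range.

## Working session

There is one attempt and no reset: what is moved stays moved. The work goes in short steps, each a Python script; the robot and the scene stay as the last script left them, time stands still between calls to the robot, and variables do not carry over. Pictures are saved under pics/ and viewed, at most 10 in all, crops included, and the job is handed in when it is done.

```bash
ls; mkdir -p pics; cat > h.py <<'E'
import numpy as np, cv2
from bench import *
def pix(c,p):
    q=c["camera_from_world"]@np.append(p,1); u=c["intrinsics"]@q[:3]; return u[:2]/u[2]
def at_z(c,uv,z):
    M=np.array(c["camera_from_world"]); R,t=M[:3,:3],M[:3,3]; o=-R.T@t
    d=R.T@np.linalg.inv(c["intrinsics"])@np.array([uv[0],uv[1],1.]); return o+d*(z-o[2])/d[2]
def down(yaw): # tool y axis at angle yaw in world xy, z down
    y=np.array([np.cos(yaw),np.sin(yaw),0]); z=np.array([0,0,-1.]); return np.c_[np.cross(y,z),y,z]
E
python3 - <<'E'
from h import *
import pickle
d={n:camera(n) for n in("top","side")}
pickle.dump(d,open("c0.pkl","wb"))
for n in d:
    cv2.imwrite(f"pics/{n}0.png",cv2.resize(d[n]["pixels"],(800,600),interpolation=cv2.INTER_CUBIC))
    M=d[n]["camera_from_world"];print(n,-M[:3,:3].T@M[:3,3],M[2,:3])
s=sense();print(s["time"],s["tool_rot"],s["ft_force"])
E
```

```text
pics
top [0.4666972  0.09183741 1.57843309] [ 0.08191403  0.00974209 -0.99659178]
side [-0.06873237 -0.87044411  0.59065508] [ 0.52480768  0.76461375 -0.37408917]
0.1 [[-9.38743369e-01  3.44616671e-01 -4.86703907e-04]
 [ 3.44617014e-01  9.38742313e-01 -1.40859383e-03]
 [-2.85353640e-05 -1.49003456e-03 -9.99998889e-01]] [ 1.33911649  0.20924799 -1.02964209]
```

View pics/top0.png

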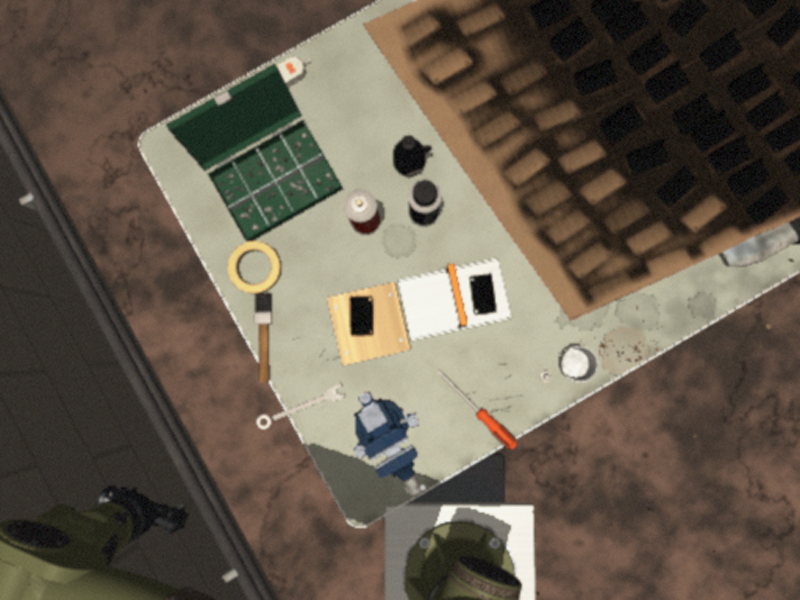

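View pics/side0.png

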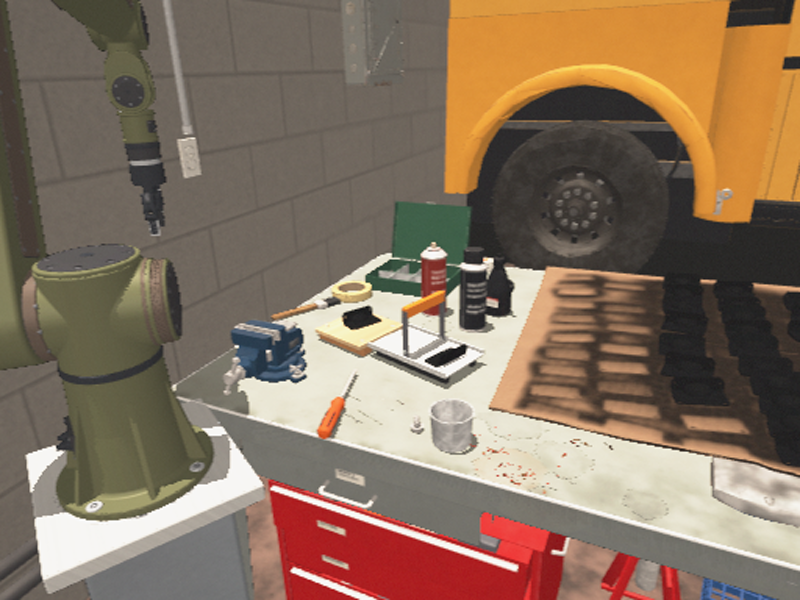

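The top view shows the stand at about (368,322), the loose bracket at (361,316), the carrier at (455,299) and the bar running (451,265)–(462,325). The side view shows the bar at (425,305). I'll enlarge both next.

```bash
python3 - <<'E'
import pickle,cv2,numpy as np
d=pickle.load(open("c0.pkl","rb"))
a=d["top"]["pixels"][160:240,205:335]; b=d["side"]["pixels"][180:250,195:315]
a=cv2.resize(a,(780,480),interpolation=cv2.INTER_CUBIC)  # x6
cv2.imwrite("pics/topc.png",a)
b=cv2.resize(b,(720,420),interpolation=cv2.INTER_CUBIC)
cv2.imwrite("pics/sidec.png",b)
E
```

```text
(no output)
```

View pics/topc.png

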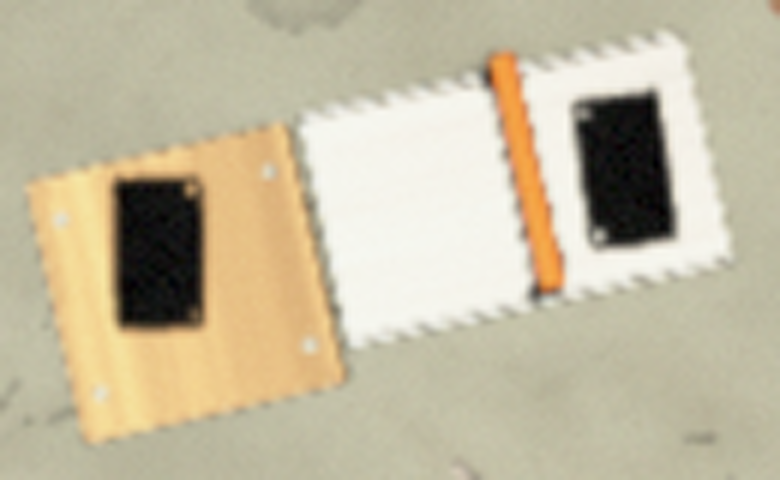

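View pics/sidec.png

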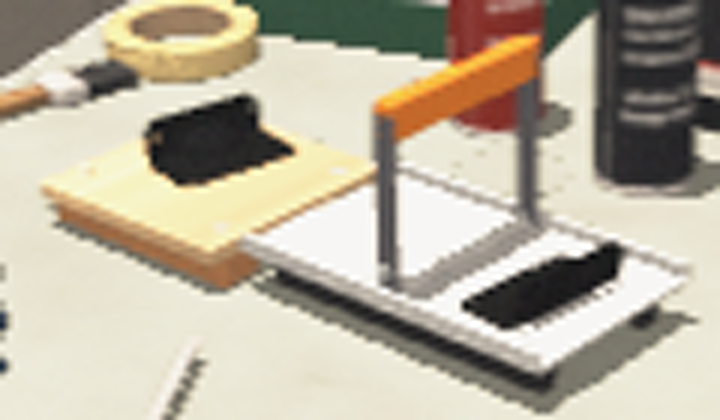

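The crop shows the stand's corners at (28,187), (280,122), (345,380), (90,442). The carrier's corners are at (298,115), (683,35), (733,262), (350,347), and the bar ends at (502,52) and (552,292). The loose bracket spans x 115–203 and y 178–326, with its tall plate on the left side, away from the carrier.

```bash
python3 - <<'E'
from h import *
import pickle
c=pickle.load(open("c0.pkl","rb"))["top"]
f=lambda L,z:np.array([at_z(c,((u+.5)/6-.5+205,(v+.5)/6-.5+160),z) for u,v in L])[:,:2]
np.set_printoptions(precision=4,suppress=True)
ang=lambda v:np.arctan2(v[1],v[0])
S=f([(28,187),(280,122),(345,380),(90,442)],.03);C=f([(298,115),(683,35),(733,262),(350,347)],.036);B=f([(502,52),(552,292)],.145)
print("stand",S.mean(0),ang((S[1]+S[2]-S[0]-S[3])),ang(S[0]+S[1]-S[2]-S[3])-np.pi/2,np.linalg.norm(S[0]-S[2])/2**.5)
print("carrier",C.mean(0),ang((C[1]+C[2]-C[0]-C[3])),ang(C[0]+C[1]-C[2]-C[3])-np.pi/2,np.linalg.norm(C[1]-C[0]),np.linalg.norm(C[1]-C[2]))
print("bar",B.mean(0),ang(B[0]-B[1])-np.pi/2,np.linalg.norm(B[0]-B[1]))
R=f([(203,180),(203,325)],.032);L=f([(115,178),(120,325)],.058)
print("br",R,L,"ang",ang(R[0]-R[1])-np.pi/2,ang(L[0]-L[1])-np.pi/2)
F=f([(577,98),(657,92),(675,240),(597,245)],.03);print("full",F.mean(0))
for p in [(.5,-.2,.3)]: pass
E
```

```text
stand [0.5386 0.192 ] -1.3265226556005476 -1.3249247756097724 0.14701568884479332
carrier [0.5899 0.0075] -1.3604491631287863 -1.3589431439749218 0.22005537896424796 0.12990737104150935
bar [0.5904 0.0078] -1.372679495642746 0.12738634664475887
br [[0.5957 0.1823]
 [0.5147 0.1821]] [[0.5948 0.2293]
 [0.5139 0.2261]] ang -1.5678407820481906 -1.5313401162247124
full [ 0.6019 -0.0547]
```

```bash
cat >> h.py <<'E'
T=0.26
def push_pose(contact,n,sgn,z=0.037):
    """TCP pose with finger front corner at contact xy, pushing toward angle n, tips leading by tilt T"""
    nv=np.array([np.cos(n),np.sin(n),0]); k=np.array([0,0,1.])
    a=nv*np.sin(T)-k*np.cos(T); f=nv*np.cos(T)+k*np.sin(T)
    tip=np.array([*contact,0])-0.011*np.cos(T)*nv; tip[2]=z
    y=sgn*np.cross(k,nv); return tip-0.173*a, np.c_[np.cross(y,a),y,a]
E
python3 - <<'E'
from h import *
b=np.array([.555,.206]);n0=-1.555;nv=np.array([np.cos(n0),np.sin(n0)])
close()
for s in(1,-1):
    P=[push_pose(b-.055*nv,n0,s,.15),push_pose(b-.055*nv,n0,s),push_pose([.574,.0850],-1.37,s)]
    print(s,[ik(*p) for p in P])
ok=lambda s:all(ik(*push_pose(*q)) is not None for q in[(b-.055*nv,n0,s,.15),([.574,.085],-1.37,s)])
s=max((s for s in(1,-1) if ok(s)),key=lambda s:-abs(ik(*push_pose(b-.055*nv,n0,s,.15))[5]-1.57))
print("chosen",s)
movep(*push_pose(b-.055*nv,n0,s,.15))
p=push_pose(b-.055*nv,n0,s); move_straight(p[0],p[1],v=.1,max_force=8)
print(sense()["tool_pos"],p[0],sense()["time"],sense()["ft_force"])
p=push_pose(b-.0*nv,n0,s); print(move_straight(p[0],p[1],v=.05,max_force=15))  # ~19 mm of pushing
print(sense()["time"],sense()["ft_force"])
t,sd=camera("top"),camera("side")
cv2.imwrite("pics/p1.png",np.hstack([cv2.resize(x,(400,300),interpolation=cv2.INTER_CUBIC) for x in(t["pixels"][155:245,205:325],sd["pixels"][180:255,195:295])]))
E
```

```text
1 [array([ 0.57302592,  0.50271229,  0.01498172,  1.22283054, -0.2199597 ,
        2.14348437]), array([ 0.57302592,  0.5929199 , -0.11255964,  1.00508156, -0.2199597 ,
        2.14348437]), array([ 0.31149345,  0.44828182, -0.35434423,  0.79754954, -0.25837212,
        1.68531037])]
-1 [array([ 0.57302592,  0.50271229,  0.01498172,  1.22283054, -0.2199597 ,
       -0.99810828]), array([ 0.57302592,  0.5929199 , -0.11255964,  1.00508156, -0.2199597 ,
       -0.99810828]), array([ 0.31149345,  0.44828182, -0.35434423,  0.79754954, -0.25837212,
       -1.45628228])]
chosen 1
[0.55361213 0.31632546 0.20496407] [0.55326081 0.31609149 0.20418547] 3.825 [-0.2391326  -0.33232207 -0.16370213]
False
5.075 [-0.63929873 -0.69871382  0.02424671]
```

View pics/p1.png

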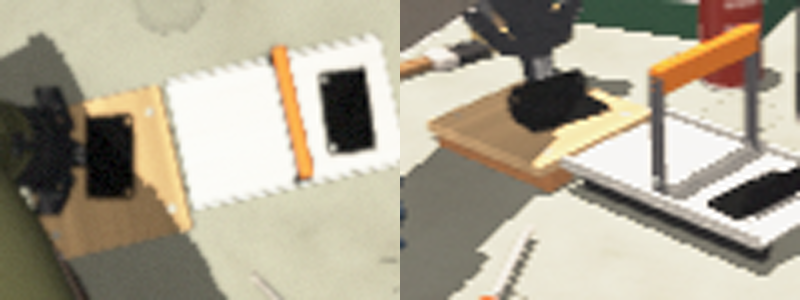

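The bracket has moved with the fingers. Its front edge is now at crop x≈132, its centre at y≈156, and the finger is at y≈150. I'll continue the arc in steps.

```bash
python3 - <<'E'
from h import *
A=np.array([.555,.206]);Z=np.array([.572,.085])
for i in (.2,.4,.6,.78):
    n=-1.555+i*.185; c=A+(Z-A)*i+np.array([-.004*np.sin(np.pi*i),0])
    p=push_pose(c,n,1); print(move_straight(p[0],p[1],v=.05,max_force=15))
print(sense()["time"],sense()["ft_force"])
t,sd=camera("top"),camera("side")
cv2.imwrite("pics/p2.png",np.hstack([cv2.resize(x,(400,300),interpolation=cv2.INTER_CUBIC) for x in(t["pixels"][155:245,205:325],sd["pixels"][180:255,195:295])]))
E
```

```text
False
False
False
False
7.675 [ 0.39634747 -0.04878258  0.43677606]
```

View pics/p2.png

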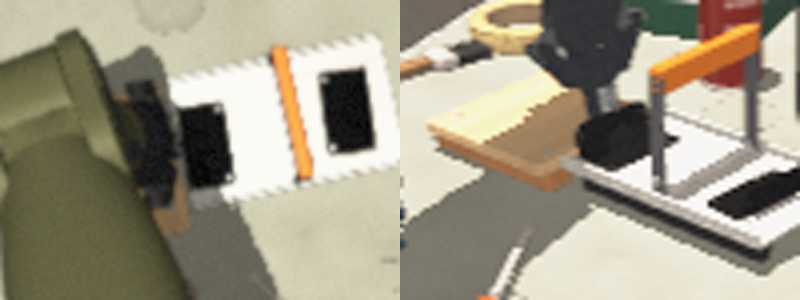

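The bracket is entering the bay with its front corners at (222,102) and (236,185). I'll compute its position.

```bash
python3 - <<'E'
from h import *
t=camera("top")
k=10/3
L=[at_z(t,((u+.5)/k-.5+205,(v+.5)/k-.5+155),.032)[:2] for u,v in[(222,102),(236,185)]]
d=L[0]-L[1];n=np.arctan2(d[1],d[0])-np.pi/2; nv=np.array([np.cos(n),np.sin(n)])
c=(L[0]+L[1])/2-.024*nv
th=-1.364;ex=np.array([np.cos(th),np.sin(th)]);ey=np.array([-ex[1],ex[0]])
E=np.array([.590,.0077])-.06*ex
print(L,np.linalg.norm(d),n,c,"bay frame",(c-E)@ex,(c-E)@ey,"handle/time",sense()["time"])
E
```

```text
[array([0.6101323 , 0.07205669]), array([0.52651262, 0.05825793])] 0.08475055288627417 -1.407252103273525 [0.56441488 0.08883707] bay frame -0.02466161922934891 -0.008380488617393251 handle/time 7.825
```

```bash
python3 - <<'E'
from h import *
p=push_pose([.5725,.0870],-1.37,1); print(move_straight(p[0],p[1],v=.04,max_force=15))
nv=np.array([np.cos(-1.37),np.sin(-1.37)])
q=push_pose(np.array([.5725,.0870])-.05*nv,-1.37,1); move_straight(q[0],q[1],v=.1)
q=push_pose(np.array([.5725,.0870])-.15*nv,-1.37,1,.25); move_straight(q[0],q[1],v=.2); open_jaws()
print(sense()["time"])
t,sd=camera("top"),camera("side")
cv2.imwrite("pics/p3.png",np.hstack([cv2.resize(x,(400,300),interpolation=cv2.INTER_CUBIC) for x in(t["pixels"][155:245,205:325],sd["pixels"][180:255,195:295])]))
E
```

```text
False
11.3667
```

View pics/p3.png

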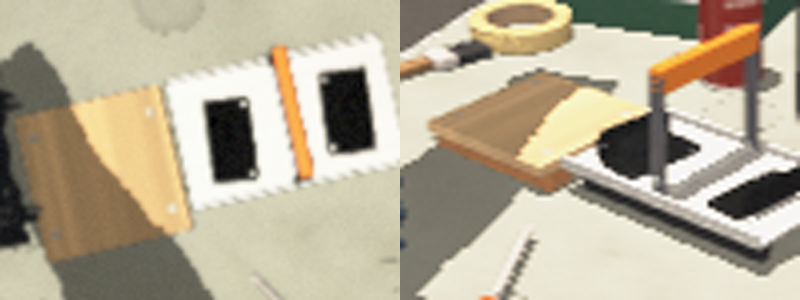

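The bracket sits in the empty half, with corners at (203,101), (248,97), (258,178) and (212,184) and its centre near (230,140). The carrier hasn't moved, so next I take the handle.

```bash
python3 - <<'E'
from h import *
t=camera("top");k=10/3
L=[at_z(t,((u+.5)/k-.5+205,(v+.5)/k-.5+155),.032)[:2] for u,v in[(248,97),(258,178)]]
n=-1.38;c=(L[0]+L[1])/2-.024*np.array([np.cos(n),np.sin(n)])
th=-1.364;ex=np.array([np.cos(th),np.sin(th)]);ey=np.array([-ex[1],ex[0]]);H=np.array([.590,.0077]);E=H-.06*ex
print("bay",(c-E)@ex,(c-E)@ey)
R=min((down(th),down(th+np.pi)),key=lambda R:abs((lambda q:q[5] if q is not None else 9)(ik([*H,.40],R))-sense()["joints"][5]))
s=sense()["tool_pos"]; move_straight([s[0],s[1],.42],v=.2)
movep([*H,.40],R)
print(move_straight([*H,.288],v=.08,max_force=12),sense()["tool_pos"])
close(); s=sense();print(s["finger_gap"],s["finger_force"],s["ft_force"],s["time"])
E
```

```text
bay 0.00018308939788516833 -0.008121144424439482
False [0.59027938 0.0077326  0.28858758]
0.1502771637011172 59.32422995567322 [0.37923575 0.09180077 0.7300664 ] 14.9417
```

```bash
python3 - <<'E'
from h import *
p=sense()["tool_pos"]
move_straight([p[0],p[1],p[2]+.01],v=.03); print(sense()["ft_force"])
move_straight([p[0],p[1],p[2]+.15],v=.06); pause(1); s=sense()
print(s["ft_force"],s["torque"],s["finger_gap"],s["tool_pos"],s["tool_rot"][:,2],s["time"])
t,sd=camera("top"),camera("side")
cv2.imwrite("pics/p4.png",np.hstack([cv2.resize(x,(400,300),interpolation=cv2.INTER_CUBIC) for x in(t["pixels"][145:250,205:345],sd["pixels"][130:250,195:355])]))
E
```

```text
[-0.17575024  0.07941471 -5.23734768]
[ 0.13478177  0.48872268 -6.09290392] [ 0.01470808 -0.03317815  0.02337961] 0.15199824413787633 [0.58997945 0.00784987 0.43807773] [ 6.73163912e-05 -3.02640321e-07 -9.99999998e-01] 18.9083
```

View pics/p4.png

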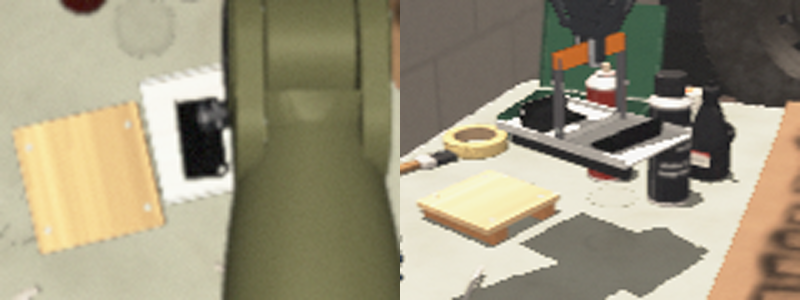

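The carrier hangs level with both brackets aboard, clear of the stand and cans. In the side crop, the deck runs (500,120)–(690,130). I'm handing it in.

```bash
python3 -c "
from h import *
print(sign_off())"
```

```text
the job is handed in; nothing more can be done
None
```

I slid the bracket into the empty half (about 8 mm off centre sideways by the camera) and lifted the carrier 15 cm by its handle; it was steady, looked level with both brackets aboard, and I handed it in at about 19 s, with no verdict returned.

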